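# Put each welding set-up part into its matching nest

### The job

Load the welding kit nests: put the round bar, the square tube, the six-hole block and the black torch back cap each into the black-rimmed, yellow-floored nest whose pocket matches its outline. Each part must sit flat on its pocket floor, the bar standing upright, and be let go.

Things in the scene. Friction and masses are not known exactly. Their poses are not given: they have to be found in the camera images.
- round_bar: Bare grey steel round-bar offcut, 25 mm diameter, 60 mm tall, standing on end. Origin: centre of its underside; z up along its axis. Belongs in bar_nest.
- square_tube: Dark grey-black steel square-tube offcut lying on its side, 30 mm wide (x), 70 mm long (y), 30 mm high (z); acts as a solid block. Origin: centre of its underside; z up. Belongs in tube_nest.
- hole_block: Light grey steel block with six holes in its top, 34 mm wide (x), 52 mm long (y), 26 mm high (z). Origin: centre of its underside; z up. Belongs in block_nest.
- back_cap: Black plastic torch back cap lying on its side, a slim rod 16 mm thick and 63 mm long (y). Origin: centre of its underside; y along its length, z up. It rests flat like a 16 x 63 x 16 mm block and does not roll; keep the same side up. Belongs in cap_nest.
- bar_nest: Fixed low black plastic holder with an open pocket that has a bright yellow floor, round, 53 mm across outside; the pocket is a circle of 37 mm diameter. The floor is 3 mm and the rim top 9 mm above the table, so the pocket is 6 mm deep. Origin: centre of the pocket, at table height; z up.
- tube_nest: Fixed low black plastic holder with an open pocket that has a bright yellow floor, rectangular, 98 x 58 mm outside; the pocket is the longest and wide, 82 x 42 mm. The floor is 3 mm and the rim top 9 mm above the table, so the pocket is 6 mm deep. Origin: centre of the pocket, at table height; z up, x along the pocket's long side, y along its short side.
- block_nest: Fixed low black plastic holder with an open pocket that has a bright yellow floor, rectangular, 80 x 62 mm outside; the pocket is short and broad, 64 x 46 mm. The floor is 3 mm and the rim top 9 mm above the table, so the pocket is 6 mm deep. Origin: centre of the pocket, at table height; z up, x along the pocket's long side, y along its short side.
- cap_nest: Fixed low black plastic holder with an open pocket that has a bright yellow floor, rectangular, 91 x 44 mm outside; the pocket is a narrow slot, 75 x 28 mm. The floor is 3 mm and the rim top 9 mm above the table, so the pocket is 6 mm deep. Origin: centre of the pocket, at table height; z up, x along the pocket's long side, y along its short side.
- torch_body (a point): Obstacle, not to be handled: middle of the fixed black welding torch that hangs on its arm at the left. Around here it fills about 80 mm in x and 110 mm in y, from 45 to 245 mm above the table; its arm runs on to the left and towards the robot. All parts and nests lie to its right or beyond; keep the gripper's body clear of it when carrying past.
Mind the look-alikes: they are no part of the job. Leave any purple look-alike of the tube_nest alone.

How it is judged (in metres and radians):
At the end, for the whole second after the job is handed in: The round bar, square tube, six-hole block and back cap each lie in their own matching nest: centre within 10 mm of the pocket's centre, underside within 2.5 mm of the pocket floor, level (the bar upright) within about 0.1 rad, at rest and touched by no finger (horizontal distance between round_bar and bar_nest below 0.01 m and z of round_bar in the frame of bar_nest below 0.0055 m and linear speed of each of round_bar, square_tube, hole_block, back_cap below 0.02 m/s and contact force between each of round_bar, square_tube, hole_block, back_cap and the fingers below 0.1 N and angle between each of round_bar, square_tube, hole_block, back_cap's own z axis and vertical below 0.1 rad and horizontal distance between square_tube and tube_nest below 0.01 m and z of square_tube in the frame of tube_nest below 0.0055 m and horizontal distance between hole_block and block_nest below 0.01 m and z of hole_block in the frame of block_nest below 0.0055 m and horizontal distance between back_cap and cap_nest below 0.01 m and z of back_cap in the frame of cap_nest below 0.0055 m).
It also fails if it takes over 112 s, if anything falls off the work surface, if the arm or the gripper's body presses on something with over 40 N, if the wrist force passes 120 N, or if a joint passes its speed limit or range.

### The arm

A 6-joint arm with a two-finger parallel gripper is mounted at the origin on a cart in front of the work surface, level with it; the furniture and walls round the work are solid. World frame = base frame: x ahead of the robot, y to its left, z up, the work surface at z = 0. Lengths are in mm, angles in rad, forces in N, time in s.
With the tool pointing down it reaches from about 350 to 875 mm from the base axis. Payload 4.2 kg.
Tool frame: the origin (TCP) lies at the very end of the fingers, on their centre line; the grasp point (between the pads) lies 19 mm behind it (bot.grasp_offset is the distance from the TCP to the grasp point, in mm); z points along the fingers, y is the line along which they close (so a half turn about z gives the same grasp; the last joint's range is limited). The gripper opens to 87 mm and grips with 3 to 60 N. Pads are 19 mm wide; open, the fingers measure 117 mm over their backs; the gripper's body (75 mm by 190 mm) begins 51 mm behind the grasp point.
Start: joints at [1.483, 0.385, 0.008, 0, -1.194, -0.259], TCP at [212.398, 587.781, 222.55] pointing down, gripper open.
Joint ranges: [-3.14, 3.14], [-1.21, 2.06], [-1.07, 1.41], [-3.16, 2.05], [-2.99, -0.16], [-3.1, 3.1]. Speed limits (rad/s): [2.79, 2.79, 3.14, 3.14, 3.14, 3.14].

### API

Orientations are given as a rotation vector (axis times angle).
In Python, from workcell import bot, camera, camera_model, ticket gives the robot as it stands.
- The arm moves only by the shell command python3 -m jog 'ROWS' [FORCE]. ROWS is JSON, one flat list of numbers, 7 for each row, row after row: the shift along the tool's x, y, z as a fraction of full scale, then the turn, a rotation vector about the tool's x, y, z as a fraction of full scale, then the opening, from -1 (shut) to 1 (fully open). A call has 1 to 8 rows; each row is the pose to reach, as a shift and turn from the pose commanded when the call began, along the tool's axes at that moment; what a row does not reach only later rows make up. Full scale, the value 1, is 0.15 m for a shift and 60 degrees for a turn. A row lasts 1/12 s, in which the tool goes at most 41.7 mm and 7.16 degrees, less where a joint would pass 70% of its speed; a pose out of reach is approached as far as the arm can. A call with a number of a shift or a turn outside -1 to 1 is refused whole. A call with a gripper value outside its range is refused whole. The fingers move at their own pace and stop on an object; FORCE is the grip in N (left out, the last holds). Time passes only in rows, so rows that repeat a pose let the fingers close. It gives the time, the measured TCP pose, the force, the opening and the grip force at its end, in the units of the state.
- bot.sense(): the state, without advancing time (a new reading comes with each control period).
- camera(name): name is "side" or "top"; returns the picture (480x640x3 uint8, blue, green, red); there is no depth.
- camera_model(name): a dict with "camera_matrix" (3x3 intrinsics, pixels), "rvec" (rotation vector, rad) and "tvec" (3), from world to camera coordinates, as OpenCV has them. Camera axes: x right, y down, z forward; pixel columns grow to the right and rows downward; lengths in mm; the calibration is good to about 2 mm. A picture is of the moment at which its call begins. camera_model takes no time and is no camera call.
- ticket.finish_job(): hands the job in; it is judged then, once.
The state is a dict: "clock": time; "joint_pos": joint angles; "qd": joint speeds; "tau": joint torques, N m; "position": TCP position; "orientation": TCP orientation; "force": force on the tool from outside, world axes, zero at the start; "moment": the same for the moment, N m; "width": finger opening in mm; "grasp_force": force on a finger pad.
Only numpy, scipy, OpenCV 4.12 (cv2) and the standard library are available. Lean on these libraries where they do the work, as an engineer would, in place of code of your own. Each camera call takes 0.05 s, during which the arm holds its last target. There are 200 camera calls.

## Working session

There is one attempt and no reset: what is moved stays moved. The work goes in short steps, Python scripts to look and compute and a shell command to move; the robot and the scene stay as the last step left them, time stands still between calls to the robot, and variables do not carry over. Pictures are saved under pics/ and viewed, at most 14 in all, crops included, and the job is handed in when it is done.

```bash
mkdir -p pics; python3 - <<'E'
from workcell import bot,camera,camera_model
import cv2
for n in("top","side"):
    cv2.imwrite(f"pics/{n}0.png",camera(n)); m=camera_model(n); print(n,m)
s=bot.sense();print(s['position'],s['orientation'],s['width'],s['clock'],bot.grasp_offset)
E
```

```text
top {'camera_matrix': array([[588.09975282,   0.        , 315.80137393],
       [  0.        , 588.09975282, 232.26939003],
       [  0.        ,   0.        ,   1.        ]]), 'rvec': array([ 2.15131768, -2.16614094,  0.12396459]), 'tvec': array([-105.49209815,  579.14784542, 1213.08487945])}
side {'camera_matrix': array([[469.53464282,   0.        , 323.34160117],
       [  0.        , 469.53464282, 231.69959689],
       [  0.        ,   0.        ,   1.        ]]), 'rvec': array([ 2.18132177, -0.27820983,  0.15436842]), 'tvec': array([-580.82474506,   97.45309083,  962.6446228 ])}
[212.23220126 587.29183738 221.59360502] [ 3.09254466e+00 -5.41925924e-01 -3.58988514e-04] 87.21170708492201 0.1 18.700000000000003
```

View pics/top0.png

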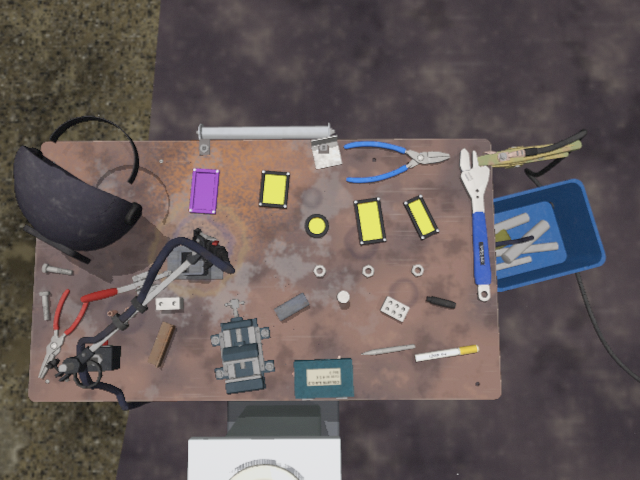

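View pics/side0.png

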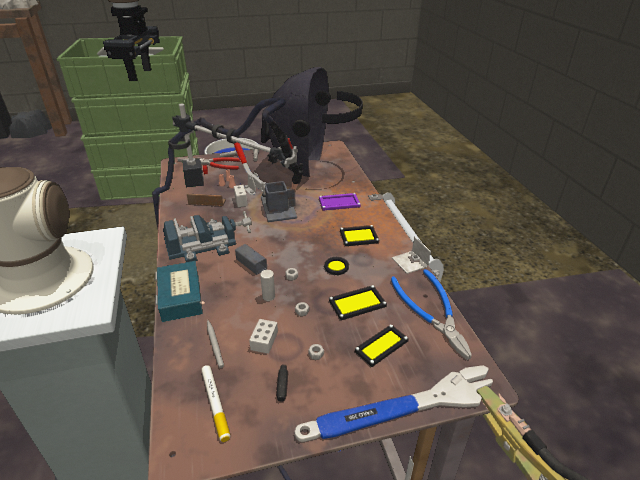

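The top view shows the parts: tube (292,306), bar (343,297), block (395,309) and cap (440,302). The nests are block (274,189), bar (316,226), tube (369,221) and cap (421,217), with the purple decoy at (205,191). The gripper is out of view. The side view shows the same layout.

```bash
cat > h.py <<'E'
import numpy as np,cv2
from scipy.optimize import minimize
from workcell import bot,camera,camera_model
def proj(n,P):
    m=camera_model(n);return cv2.projectPoints(np.float64(P),m['rvec'],m['tvec'],m['camera_matrix'],None)[0][:,0]
def back(n,px,z):
    m=camera_model(n);R=cv2.Rodrigues(m['rvec'])[0];K=m['camera_matrix']
    d=np.c_[np.float64(px).reshape(-1,2),np.ones(np.size(px)//2)]@np.linalg.inv(K).T@R;c=-R.T@m['tvec'].ravel()
    return (c+d*((z-c[2])/d[:,2])[:,None])[:,:2]
def comp(mask,c):
    n,l,st,ce=cv2.connectedComponentsWithStats(mask.astype(np.uint8))
    i=1+np.argmin(np.hypot(*(ce[1:]-c).T)+1e3*(st[1:,4]<25));return (l==i)
def prism(kind,p,dims,h,z0=0):
    x,y,a=p
    if kind=='c': t=np.linspace(0,2*np.pi,40);q=np.c_[np.cos(t),np.sin(t)]*dims/2
    else:
        q=np.array([[1,1],[1,-1],[-1,-1],[-1,1]])*np.array(dims)/2
    R=np.array([[np.cos(a),-np.sin(a)],[np.sin(a),np.cos(a)]]);q=q@R.T+[x,y]
    return np.r_[np.c_[q,0*q[:,0]+z0],np.c_[q,0*q[:,0]+z0+h]]
def fit(n,mask,kind,dims,h,z0=0):
    S=8;ys,xs=np.nonzero(mask);o=np.array([xs.min()-12,ys.min()-12]);w=xs.max()-o[0]+13;hh=ys.max()-o[1]+13
    M=cv2.resize(mask[o[1]:o[1]+hh,o[0]:o[0]+w].astype(np.float32),None,fx=S,fy=S,interpolation=cv2.INTER_LINEAR)
    c=back(n,[[xs.mean(),ys.mean()]],z0+h/2)[0]
    def cost(p):
        H=cv2.convexHull(np.float32((proj(n,prism(kind,p,dims,h,z0))-o+.5)*S-.5))
        I=np.zeros_like(M);cv2.fillConvexPoly(I,np.int32(np.round(H*16)),1,shift=4);return np.abs(I-M).sum()/S/S
    best=None
    for a in ([0] if kind=='c' else np.arange(0,np.pi,np.pi/6)):
        r=minimize(cost,[*c,a],method='Nelder-Mead',options=dict(initial_simplex=np.array([[*c,a],[c[0]+8,c[1],a],[c[0],c[1]+8,a],[*c,a+.4]])))
        if best is None or r.fun<best.fun:best=r
    return np.r_[best.x,best.fun,mask.sum()]
def masks(n,im):
    hsv=cv2.cvtColor(im,cv2.COLOR_BGR2HSV).astype(int);b=im.astype(int)
    return dict(y=(abs(hsv[...,0]-30)<8)&(hsv[...,1]>120)&(hsv[...,2]>100), g=(b[...,2]-b[...,0]<11))
PARTS=dict(bar=('c',25,60),tube=('r',(30,70),30),block=('r',(34,52),26),cap=('r',(16,63),16))
NESTS=dict(bar=('c',37),tube=('r',(82,42)),block=('r',(64,46)),cap=('r',(75,28)))
E
cat > m.py <<'E'
from h import *
np.set_printoptions(precision=2,suppress=True)
P=dict(top=dict(tube=(292,306),bar=(343,297),block=(395,309),cap=(440,302)),side=dict(tube=(251,260),bar=(267,286),block=(263,336),cap=(282,383)))
N=dict(top=dict(block=(274,189),bar=(316,226),tube=(369,221),cap=(421,217)),side=dict(block=(360,236),bar=(337,267),tube=(358,302),cap=(381,345)))
for n in P:
    im=cv2.imread(f'pics/{n}0.png');mk=masks(n,im);vis=im.copy()
    for k,c in P[n].items():
        m=comp(mk['g'],c);vis[m]=(255,0,255);r=fit(n,m,*PARTS[k]);print(n,k,r)
        cv2.polylines(vis,[np.int32(cv2.convexHull(np.float32(proj(n,prism(PARTS[k][0],r[:3],PARTS[k][1],PARTS[k][2])))))],1,(0,255,0))
    for k,c in N[n].items():
        m=comp(mk['y'],c);print(n,'nest',k,fit(n,m,*NESTS[k],0.01,3));vis[m]=(255,255,0)
    x,y,w,h=(250,160,210,165) if n=='top' else (220,210,200,200)
    cv2.imwrite(f'pics/v{n}.png',cv2.resize(vis[y:y+h,x:x+w],None,fx=3,fy=3,interpolation=0))
E
python3 m.py; python3 -c "
import cv2,numpy as np
a=cv2.imread('pics/vtop.png');b=cv2.imread('pics/vside.png')
a=cv2.resize(a,(399,314));b=cv2.resize(b,(400,400));c=np.zeros((400,800,3),'u1');c[:314,:399]=a;c[:,400:]=b;cv2.imwrite('pics/v.png',c)"
```

```text
top tube [422.96 -57.08   0.51  36.76 471.  ]
top bar [ 442.57 -164.45    0.12   16.46  120.  ]
top block [ 416.21 -274.86   -0.5    44.46  400.  ]
top cap [ 430.37 -374.54   -0.23   61.2   191.  ]Traceback (most recent call last):
  File "m.py", line 11, in <module>
    m=comp(mk['y'],c);print(n,'nest',k,fit(n,m,*NESTS[k],0.01,3));vis[m]=(255,255,0)
                                       ~~~^^^^^^^^^^^^^^^^^^^^^^
  File "h.py", line 29, in fit
    r=minimize(cost,[*c,a],method='Nelder-Mead',options=dict(initial_simplex=np.array([[*c,a],[c[0]+8,c[1],a],[c[0],c[1]+8,a],[*c,a+.4]])))
    res = _minimize_neldermead(fun, x0, args, callback, bounds=bounds,
                               **options)
    fxcc = func(xcc)
    fx = function(np.copy(x), *(wrapper_args + args))
  File "h.py", line 25, in cost
    H=cv2.convexHull(np.float32((proj(n,prism(kind,p,dims,h,z0))-o+.5)*S-.5))
                                 ~~~~^^^^^^^^^^^^^^^^^^^^^^^^^^^
  File "h.py", line 5, in proj
    m=camera_model(n);return cv2.projectPoints(np.float64(P),m['rvec'],m['tvec'],m['camera_matrix'],None)[0][:,0]
ValueError: time passes only in moves, steps and waits
[ WARN:0@0.016] global loadsave.cpp:275 findDecoder imread_('pics/vtop.png'): can't open/read file: check file path/integrity
[ WARN:0@0.016] global loadsave.cpp:275 findDecoder imread_('pics/vside.png'): can't open/read file: check file path/integrity
Traceback (most recent call last):
cv2.error: OpenCV(4.12.0) /io/opencv/modules/imgproc/src/resize.cpp:4208: error: (-215:Assertion failed) !ssize.empty() in function 'resize'
```

```bash
sed -i 's/^from workcell import.*/from workcell import bot,camera\nimport workcell,functools\ncamera_model=functools.cache(workcell.camera_model)/' h.py
python3 m.py; python3 -c "
import cv2,numpy as np
a=cv2.imread('pics/vtop.png');b=cv2.imread('pics/vside.png')
a=cv2.resize(a,(399,314));b=cv2.resize(b,(400,400));c=np.zeros((400,800,3),'u1');c[:314,:399]=a;c[:,400:]=b;cv2.imwrite('pics/v.png',c)"
```

```text
top tube [422.96 -57.08   0.51  36.76 471.  ]
top bar [ 442.57 -164.45    0.12   16.46  120.  ]
top block [ 416.21 -274.86   -0.5    44.46  400.  ]
top cap [ 430.37 -374.54   -0.23   61.2   191.  ]
top nest block [678.99 -18.32  -0.09  38.01 630.  ]
top nest bar [ 597.76 -110.95    0.22   18.74  221.  ]
top nest tube [ 606.88 -226.34    3.28   47.94  761.  ]
top nest cap [ 615.02 -338.8     3.58   37.72  471.  ]
side tube [425.27 -57.15   0.47  72.19 559.  ]
side bar [425.77 -80.98   0.05 347.49 559.  ]
side block [ 450.38 -387.07    1.29  428.27  300.  ]
side cap [ 432.88 -373.24    2.95  115.43  300.  ]
side nest block [680.83 -16.44  -0.09  31.5  305.  ]
side nest bar [ 599.71 -109.68    0.02   21.68  135.  ]
side nest tube [ 609.03 -225.2     0.13   47.88  612.  ]
side nest cap [ 617.27 -337.38    3.57   39.91  505.  ]
```

View pics/v.png

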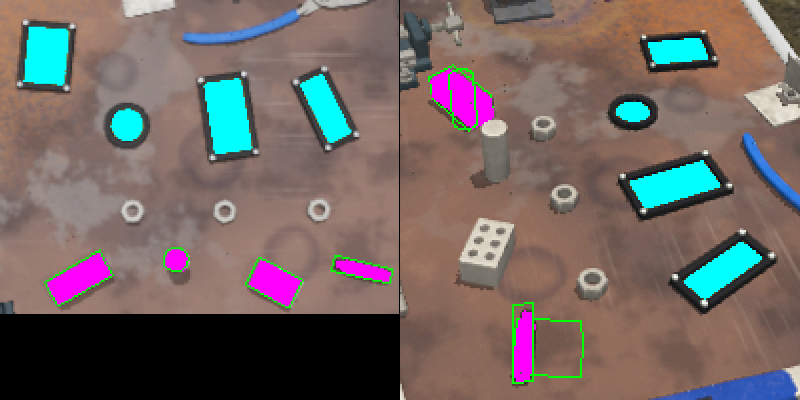

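The mask overlays sit on all four nests in both views, and the top and side nest positions agree within about 2 mm. The top-view part fits are tight. Some side-view part fits used the wrong mask, so I'll use the top fits with a half-offset correction.

First move: raise over the torch, then traverse to above the tube.

```bash
cat > plan.py <<'E'
import sys,numpy as np
from scipy.spatial.transform import Rotation as R
from workcell import bot
# usage: plan.py x y z [beta]: shift in the tool axes and turn about tool z, fractions of full scale
a=[float(v) for v in sys.argv[1:]];s=bot.sense();T=R.from_rotvec(s['orientation'])
d=T.inv().apply(np.array(a[:3])-s['position'])/150
y=T.apply([0,1,0]);b=np.arctan2(y[1],y[0]);t=0
if len(a)>3: t=-((a[3]-b+np.pi/2)%np.pi-np.pi/2)
z=T.apply([0,0,1])
print('shift',d.round(3),'turn',round(np.degrees(t)/60,3),'| at',s['position'].round(1),'beta',round(b,3),'tilt',z[:2].round(3),'w',round(s['width'],1),'gf',round(s['grasp_force'],1),'F',s['force'].round(1),'t',round(s['clock'],1),'j6',s['joint_pos'][5].round(2))
E
python3 -m jog '[0,0,-1,0,0,0,1, 0,0,-1,0,0,0,1, 0,0,-1,0,0,0,1, 0,0,-1,0,0,0,1, 0,0,-1,0,0,0,1]' | tail -c 600
python3 -m jog '[0,0,-0.5,0,0,0,1, 0,0,-0.5,0,0,0,1, 0,0,-0.5,0,0,0,1]' >/dev/null
python3 -m jog '[0.7,0.89,0,0,0,0,1, 0.7,0.89,0,0,0,0,1, 0.7,0.89,0,0,0,0,1, 0.7,0.89,0,0,0,0,1, 0.7,0.89,0,0,0,0,1]' >/dev/null
python3 plan.py 424 -57 140 0.49
```

```text
clock: 0.52
position: [213.4, 589.5, 379.9]
orientation: [-3.082, 0.54, -0.002]
force: [0.8, 0.5, 0.6]
width: 87.0
grasp_force: 0.0
shift [2.075 2.637 2.058] turn 0.698 | at [266.9 421.  449.2] beta -1.921 tilt [0.001 0.001] w 87.3 gf 0.0 F [ 0.3 -0.4  0.1] t 1.2 j6 -0.11
```

```bash
for i in 1; do
python3 -m jog '[0.7,0.89,0,0,0,0,1, 0.7,0.89,0,0,0,0,1, 0.7,0.89,0,0,0,0,1, 0.7,0.89,0,0,0,0,1, 0.7,0.89,0,0,0,0,1]' >/dev/null
python3 -m jog '[0.7,0.89,0,0,0,0,1, 0.7,0.89,0,0,0,0,1, 0.7,0.89,0,0,0,0,1, 0.7,0.89,0,0,0,0,1, 0.7,0.89,0,0,0,0,1]' >/dev/null
python3 -m jog '[0.68,0.86,0,0,0,0.7,1, 0.68,0.86,0,0,0,0.7,1, 0.68,0.86,0,0,0,0.7,1, 0.68,0.86,0,0,0,0.7,1, 0.68,0.86,0,0,0,0.7,1, 0.68,0.86,0,0,0,0.7,1, 0.68,0.86,0,0,0,0.7,1]' >/dev/null
done
python3 plan.py 424 -57 140 0.49
```

```text
shift [0.026 0.015 2.043] turn -0.003 | at [424.8 -52.5 446.4] beta -2.655 tilt [-0.002 -0.   ] w 86.9 gf 0.0 F [-0.4  0.3 -0.9] t 2.6 j6 0.23
```

```bash
python3 -m jog '[0.02,0.01,1,0,0,0,1, 0.02,0.01,1,0,0,0,1, 0.02,0.01,1,0,0,0,1, 0.02,0.01,1,0,0,0,1]' >/dev/null
python3 -m jog '[0,0,1,0,0,0,1, 0,0,1,0,0,0,1, 0,0,1,0,0,0,1, 0,0,1,0,0,0,1, 0,0,1,0,0,0,1]' >/dev/null
python3 plan.py 424 -57 9 0.49; sleep 0
python3 - <<'E'
from workcell import camera
import cv2
a=camera("top");b=camera("side")
cv2.imwrite('pics/a1.png',cv2.hconcat([cv2.resize(a[200:400,200:400],(400,400)),cv2.resize(b[160:360,150:350],(400,400))]))
E
```

```text
shift [ 0.027 -0.028  0.888] turn 0.004 | at [420.1 -55.2 142.3] beta -2.648 tilt [-0.013 -0.002] w 87.2 gf 0.0 F [-1.1 -0.6  0.1] t 3.4 j6 0.24
```

View pics/a1.png

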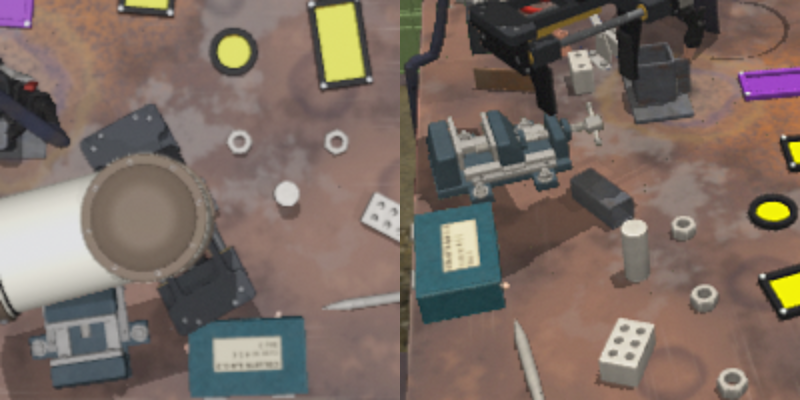

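The gripper straddles the tube. The body's lobes lie along the closing axis, clear of the vise and the box.

```bash
python3 -m jog '[0,0,0.6,0,0,0,1, 0,0,0.6,0,0,0,1, 0,0,0.6,0,0,0,1, 0,0,0.6,0,0,0,1, 0,0,0.6,0,0,0,1, 0,0,0.6,0,0,0,1]' >/dev/null
python3 plan.py 424 -57 9 0.49
```

```text
shift [0.002 0.029 0.341] turn 0.002 | at [427.3 -54.7  60.2] beta -2.649 tilt [0.006 0.001] w 87.0 gf 0.0 F [-0.2  0.4 -0.6] t 4.0 j6 0.24
```

```bash
python3 -m jog '[0,0,0,0,0,0,1, 0,0,0,0,0,0,1, 0,0,0,0,0,0,1, 0,0,0,0,0,0,1]' >/dev/null
python3 plan.py 424 -57 9 0.49
python3 -m jog '[0,0,0,0,0,0,1, 0,0,0,0,0,0,1]' >/dev/null
python3 plan.py 424 -57 9 0.49
```

```text
shift [0.007 0.013 0.329] turn 0.001 | at [425.1 -55.2  58.3] beta -2.651 tilt [0.002 0.   ] w 87.2 gf 0.0 F [ 0.  -0.2 -0.1] t 4.3 j6 0.24
shift [0.008 0.01  0.325] turn 0.001 | at [424.7 -55.3  57.7] beta -2.651 tilt [0. 0.] w 87.4 gf 0.0 F [ 0.1 -0.5 -0.4] t 4.5 j6 0.24
```

```bash
python3 -m jog '[0.01,0.01,0.325,0,0,0,1, 0.01,0.01,0.325,0,0,0,1, 0.01,0.01,0.325,0,0,0,1, 0.01,0.01,0.325,0,0,0,1, 0.01,0.01,0.325,0,0,0,1, 0.01,0.01,0.325,0,0,0,1]' >/dev/null
python3 plan.py 424 -57 9 0.49
python3 -m jog '[0,0,0,0,0,0,-1, 0,0,0,0,0,0,-1, 0,0,0,0,0,0,-1, 0,0,0,0,0,0,-1, 0,0,0,0,0,0,-1, 0,0,0,0,0,0,-1, 0,0,0,0,0,0,-1, 0,0,0,0,0,0,-1]' 30 >/dev/null
python3 plan.py 424 -57 9 0.49
```

```text
shift [-0.004  0.006  0.007] turn 0.001 | at [425.1 -57.1  10. ] beta -2.65 tilt [0.003 0.001] w 86.8 gf 0.0 F [ 0.2 -0.6  0.7] t 5.0 j6 0.24
shift [-0.002 -0.001 -0.002] turn 0.001 | at [424.1 -57.3   8.8] beta -2.651 tilt [-0. -0.] w 42.0 gf 0.0 F [ 0.1  0.4 -0.7] t 5.6 j6 0.24
```

```bash
python3 -m jog '[0,0,0,0,0,0,-1, 0,0,0,0,0,0,-1, 0,0,0,0,0,0,-1, 0,0,0,0,0,0,-1, 0,0,0,0,0,0,-1]' >/dev/null
python3 plan.py 424 -57 9 0.49
python3 -m jog '[0,0,-0.7,0,0,0,-1, 0,0,-0.7,0,0,0,-1, 0,0,-0.7,0,0,0,-1, 0,0,-0.7,0,0,0,-1, 0,0,-0.7,0,0,0,-1]' >/dev/null
python3 plan.py 608 -226 60 1.71
```

```text
shift [-0.002 -0.001 -0.002] turn 0.001 | at [424.  -57.4   8.8] beta -2.651 tilt [-0. -0.] w 29.9 gf 29.9 F [ 0.1 -0.6 -1. ] t 6.0 j6 0.24
shift [ 1.57  -0.548  0.366] turn -1.165 | at [424.4 -57.1 114.6] beta -2.651 tilt [0.003 0.001] w 29.4 gf 29.9 F [-0.7 -0.1 -3.2] t 6.5 j6 0.24
```

```bash
python3 -m jog '[0.8,-0.28,0,0,0,0,-1, 0.8,-0.28,0,0,0,0,-1, 0.8,-0.28,0,0,0,0,-1, 0.8,-0.28,0,0,0,0,-1]' >/dev/null
python3 -m jog '[0.77,-0.27,0,0,0,-0.9,-1, 0.77,-0.27,0,0,0,-0.9,-1, 0.77,-0.27,0,0,0,-0.9,-1, 0.77,-0.27,0,0,0,-0.9,-1, 0.77,-0.27,0,0,0,-0.9,-1, 0.77,-0.27,0,0,0,-0.9,-1, 0.77,-0.27,0,0,0,-0.9,-1, 0.77,-0.27,0,0,0,-0.9,-1]' >/dev/null
python3 -m jog '[0,0,0,0,0,-0.26,-1, 0,0,0,0,0,-0.26,-1, 0,0,0,0,0,-0.26,-1, 0,0,0,0,0,-0.26,-1, 0,0,0,0,0,-0.26,-1, 0,0,0,0,0,-0.26,-1, 0,0,0,0,0,-0.26,-1]' >/dev/null
python3 plan.py 608 -226 40 1.71
```

```text
shift [0.002 0.    0.489] turn -0.005 | at [ 607.7 -226.   113.4] beta -1.437 tilt [-0.001  0.   ] w 30.0 gf 29.9 F [-0.  -0.5 -1.3] t 8.0 j6 1.81
```

```bash
python3 -m jog '[0,0,0.5,0,0,0,-1, 0,0,0.5,0,0,0,-1, 0,0,0.6,0,0,0,-1, 0,0,0.64,0,0,0,-1, 0,0,0.66,0,0,0,-1, 0,0,0.67,0,0,0,-1, 0,0,0.67,0,0,0,-1, 0,0,0.67,0,0,0,-1]' >/dev/null
python3 plan.py 608 -226 12 1.71
python3 - <<'E'
from workcell import camera
import cv2
a=camera("top");b=camera("side")
cv2.imwrite('pics/a2.png',cv2.hconcat([cv2.resize(a[130:330,270:470],(400,400)),cv2.resize(b[200:400,230:430],(400,400))]))
E
```

```text
shift [-0.007 -0.003  0.02 ] turn -0.004 | at [ 609.1 -226.3   15. ] beta -1.436 tilt [ 0.003 -0.001] w 29.7 gf 29.9 F [-0.2  0.2 -1.6] t 8.7 j6 1.81
```

View pics/a2.png

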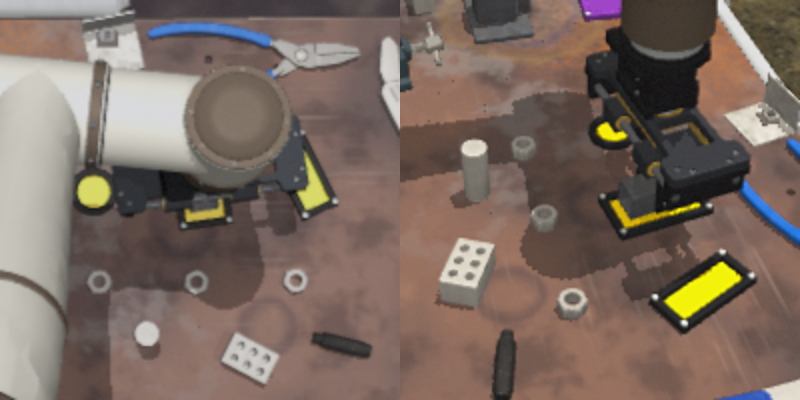

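The tube is over the tube nest pocket, about 1–2 mm above the floor. Settle, release and rise.

```bash
python3 -m jog '[-0.005,0,0.01,0,0,0,-1, -0.005,0,0.01,0,0,0,-1, -0.005,0,0.01,0,0,0,-1, -0.005,0,0.01,0,0,0,-1]' >/dev/null
python3 plan.py 608 -226 12 1.71
python3 -m jog '[0,0,0,0,0,0,0.2, 0,0,0,0,0,0,0.2, 0,0,0,0,0,0,0.2, 0,0,0,0,0,0,0.2, 0,0,0,0,0,0,0.2]' >/dev/null
python3 -m jog '[0,0,-0.65,0,0,0,0.5, 0,0,-0.65,0,0,0,0.5, 0,0,-0.65,0,0,0,0.5, 0,0,-0.65,0,0,0,0.5]' >/dev/null
python3 plan.py 417.2 -274.3 9 -0.5
```

```text
shift [ 0.006 -0.001 -0.001] turn -0.004 | at [ 607.1 -226.2   11.9] beta -1.436 tilt [ 0. -0.] w 30.0 gf 29.9 F [-0.1 -0.6 -1.8] t 9.1 j6 1.81
shift [-1.327  0.135  0.696] turn -0.893 | at [ 610.5 -227.   115.4] beta -1.435 tilt [ 0.011 -0.003] w 64.0 gf 0.0 F [-1.1 -0.1  0.8] t 9.9 j6 1.81
```

```bash
python3 -m jog '[-0.65,0.07,0,0,0,0,0.5, -0.65,0.07,0,0,0,0,0.5, -0.65,0.07,0,0,0,0,0.5, -0.65,0.07,0,0,0,0,0.5]' >/dev/null
python3 -m jog '[-0.65,0.07,0,0,0,-0.89,0.5, -0.65,0.07,0,0,0,-0.89,0.5, -0.65,0.07,0,0,0,-0.89,0.5, -0.65,0.07,0,0,0,-0.89,0.5, -0.65,0.07,0,0,0,-0.89,0.5, -0.65,0.07,0,0,0,-0.89,0.5, -0.65,0.07,0,0,0,-0.89,0.5, -0.65,0.07,0,0,0,-0.89,0.5]' >/dev/null
python3 -m jog '[0,0,0.3,0,0,0,0.5, 0,0,0.3,0,0,0,0.5, 0,0,0.3,0,0,0,0.5, 0,0,0.3,0,0,0,0.5, 0,0,0.3,0,0,0,0.5, 0,0,0.3,0,0,0,0.5, 0,0,0.3,0,0,0,0.5]' >/dev/null
python3 plan.py 417.2 -274.3 8.5 -0.5
python3 - <<'E'
from workcell import camera
import cv2
a=camera("top");b=camera("side")
cv2.imwrite('pics/a3.png',cv2.hconcat([cv2.resize(a[170:370,300:500],(400,400)),cv2.resize(b[220:420,200:400],(400,400))]))
E
```

```text
shift [-0.006 -0.001  0.38 ] turn -0.004 | at [ 417.6 -273.5   65.5] beta -0.504 tilt [ 0.002 -0.001] w 65.3 gf 0.0 F [-0.3 -0.1  0.4] t 11.5 j6 2.89
```

View pics/a3.png

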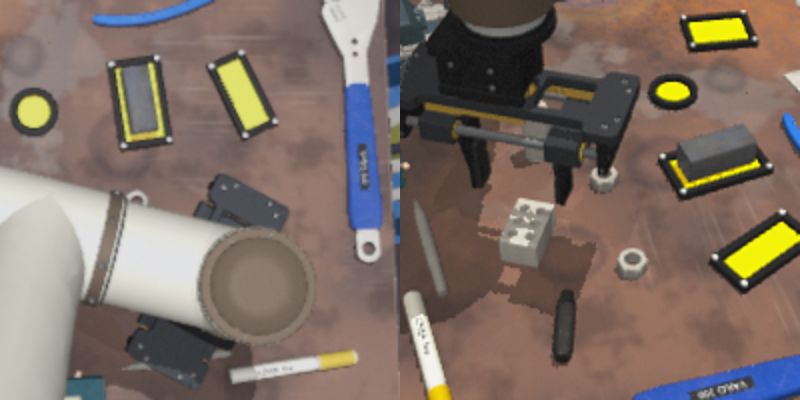

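The tube is in its nest, and the gripper straddles the block at the right angle. Descend and grip.

```bash
python3 -m jog '[-0.005,0,0.38,0,0,0,0.5, -0.005,0,0.38,0,0,0,0.5, -0.005,0,0.38,0,0,0,0.5, -0.005,0,0.38,0,0,0,0.5, -0.005,0,0.38,0,0,0,0.5, -0.005,0,0.38,0,0,0,0.5]' >/dev/null
python3 -m jog '[0,0,0,0,0,0,-1, 0,0,0,0,0,0,-1, 0,0,0,0,0,0,-1, 0,0,0,0,0,0,-1, 0,0,0,0,0,0,-1, 0,0,0,0,0,0,-1, 0,0,0,0,0,0,-1, 0,0,0,0,0,0,-1]' 30 >/dev/null
python3 plan.py 417.2 -274.3 8.5 -0.5
python3 -m jog '[0,0,-0.7,0,0,0,-1, 0,0,-0.7,0,0,0,-1, 0,0,-0.7,0,0,0,-1, 0,0,-0.7,0,0,0,-1, 0,0,-0.7,0,0,0,-1, 0,0,-0.7,0,0,0,-1]' >/dev/null
python3 plan.py 680 -17.4 12 -1.66
```

```text
shift [-0.     0.002 -0.007] turn -0.003 | at [ 416.9 -274.1    7.5] beta -0.504 tilt [ 0.001 -0.   ] w 33.7 gf 30.0 F [ 0.6 -1.2  0.6] t 12.7 j6 2.89
shift [2.348 0.727 0.655] turn 1.103 | at [ 414.6 -273.1  110.7] beta -0.505 tilt [-0.004  0.002] w 33.6 gf 30.0 F [-0.2  0.8 -3.2] t 13.2 j6 2.89
```

```bash
python3 -m jog '[0.78,0.24,0,0,0,0,-1, 0.78,0.24,0,0,0,0,-1, 0.78,0.24,0,0,0,0,-1, 0.78,0.24,0,0,0,0,-1]' >/dev/null
python3 -m jog '[0.78,0.24,0,0,0,0,-1, 0.78,0.24,0,0,0,0,-1, 0.78,0.24,0,0,0,0,-1, 0.78,0.24,0,0,0,0,-1]' >/dev/null
python3 -m jog '[0.77,0.24,0,0,0,0.9,-1, 0.77,0.24,0,0,0,0.9,-1, 0.77,0.24,0,0,0,0.9,-1, 0.77,0.24,0,0,0,0.9,-1, 0.77,0.24,0,0,0,0.9,-1, 0.77,0.24,0,0,0,0.9,-1, 0.77,0.24,0,0,0,0.9,-1, 0.77,0.24,0,0,0,0.9,-1]' >/dev/null
python3 -m jog '[0,0,0.3,0,0,0.2,-1, 0,0,0.3,0,0,0.2,-1, 0,0,0.3,0,0,0.2,-1, 0,0,0.3,0,0,0.2,-1, 0,0,0.3,0,0,0.2,-1, 0,0,0.3,0,0,0.2,-1, 0,0,0.3,0,0,0.2,-1, 0,0,0.3,0,0,0.2,-1]' >/dev/null
python3 plan.py 680 -17.4 11 -1.66
```

```text
shift [-0.003 -0.016  0.382] turn 0.005 | at [680.1 -19.9  68.2] beta -1.655 tilt [0.002 0.   ] w 33.5 gf 30.0 F [ 0.1 -0.3 -2.5] t 15.2 j6 1.28
```

```bash
python3 -m jog '[0,-0.016,0.25,0,0,0,-1, 0,-0.016,0.3,0,0,0,-1, 0,-0.016,0.34,0,0,0,-1, 0,-0.016,0.36,0,0,0,-1, 0,-0.016,0.375,0,0,0,-1, 0,-0.016,0.38,0,0,0,-1, 0,-0.016,0.38,0,0,0,-1, 0,-0.016,0.38,0,0,0,-1]' >/dev/null
python3 plan.py 680 -17.4 11 -1.66
python3 - <<'E'
from workcell import camera
import cv2
a=camera("top");b=camera("side")
cv2.imwrite('pics/a4.png',cv2.hconcat([cv2.resize(a[100:300,200:400],(400,400)),cv2.resize(b[150:350,250:450],(400,400))]))
E
```

```text
shift [-0.004 -0.001  0.002] turn 0.004 | at [680.5 -17.6  11.3] beta -1.656 tilt [0.002 0.   ] w 34.1 gf 30.0 F [ 0.6 -0.2 -2.8] t 15.9 j6 1.27
```

View pics/a4.png

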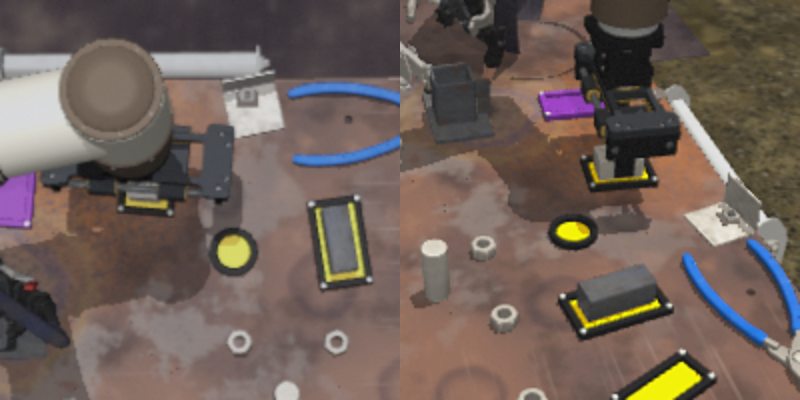

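The block is in the pocket. Release, rise and go to the bar.

```bash
python3 -m jog '[0,0,0,0,0,0,0.2, 0,0,0,0,0,0,0.2, 0,0,0,0,0,0,0.2, 0,0,0,0,0,0,0.2, 0,0,0,0,0,0,0.2]' >/dev/null
python3 -m jog '[0,0,-0.65,0,0,0,0.2, 0,0,-0.65,0,0,0,0.2, 0,0,-0.65,0,0,0,0.2, 0,0,-0.65,0,0,0,0.2, 0,0,-0.65,0,0,0,0.2, 0,0,-0.65,0,0,0,0.2]' >/dev/null
python3 plan.py 443.6 -163.9 90
```

```text
shift [-1.481  1.106  0.116] turn 0.0 | at [679.1 -17.6 107. ] beta -1.656 tilt [-0.002  0.   ] w 52.1 gf 0.0 F [-0.2 -0.1  0.1] t 16.9 j6 1.27
```

```bash
python3 -m jog '[-0.74,0.55,0,0,0,0,0.5, -0.74,0.55,0,0,0,0,0.5, -0.74,0.55,0,0,0,0,0.5, -0.74,0.55,0,0,0,0,0.5]' >/dev/null
python3 -m jog '[-0.74,0.55,0,0,0,0,0.5, -0.74,0.55,0,0,0,0,0.5, -0.74,0.55,0,0,0,0,0.5, -0.74,0.55,0,0,0,0,0.5, -0.74,0.55,0,0,0,0,0.5, -0.74,0.55,0,0,0,0,0.5, -0.74,0.55,0,0,0,0,0.5, -0.74,0.55,0,0,0,0,0.5]' >/dev/null
python3 plan.py 443.6 -163.9 22
python3 - <<'E'
from h import *
np.set_printoptions(precision=1,suppress=True)
im=camera('top');mk=masks('top',im);cv2.imwrite('pics/t5.png',im)
for k,c in dict(tube=(369,221),block=(274,189)).items():
    m=comp(mk['g'],c);
    yf=back('top',[np.argwhere(m)[:,::-1].mean(0)],3+PARTS[k][2])
    print(k,fit('top',m,*PARTS[k],3),yf)
E
```

```text
shift [-0.014  0.009  0.57 ] turn 0.0 | at [ 445.9 -162.7  107.5] beta -1.655 tilt [-0. -0.] w 65.3 gf 0.0 F [-0.4  0.  -0.5] t 17.9 j6 1.49
tube [ 614.2 -223.9   -1.5  438.8  826. ] [[ 604.8 -223.6]]
block [685.7 -10.5   1.5 352.7 669. ] [[675.2 -18. ]]
```

```bash
python3 -m jog '[-0.014,0.009,0.57,0,0,0,0.5, -0.014,0.009,0.57,0,0,0,0.5, -0.014,0.009,0.57,0,0,0,0.5, -0.014,0.009,0.57,0,0,0,0.5, -0.014,0.009,0.57,0,0,0,0.5, -0.014,0.009,0.57,0,0,0,0.5, -0.014,0.009,0.57,0,0,0,0.5]' >/dev/null
python3 -m jog '[0,0,0,0,0,0,-1, 0,0,0,0,0,0,-1, 0,0,0,0,0,0,-1, 0,0,0,0,0,0,-1, 0,0,0,0,0,0,-1, 0,0,0,0,0,0,-1, 0,0,0,0,0,0,-1, 0,0,0,0,0,0,-1]' 30 >/dev/null
python3 -m jog '[0,0,0,0,0,0,-1]' >/dev/null
python3 plan.py 443.6 -163.9 22
python3 -m jog '[0,0,-0.5,0,0,0,-1, 0,0,-0.5,0,0,0,-1, 0,0,-0.5,0,0,0,-1, 0,0,-0.5,0,0,0,-1, 0,0,-0.5,0,0,0,-1, 0,0,-0.5,0,0,0,-1]' >/dev/null
python3 plan.py 598.7 -110.3 25.5
```

```text
shift [ 0.007 -0.004  0.002] turn 0.0 | at [ 442.5 -164.4   22.3] beta -1.656 tilt [-0. -0.] w 24.1 gf 30.0 F [-1.  -1.2  1.5] t 19.3 j6 1.5
shift [ 1.019 -0.447  0.465] turn 0.0 | at [ 440.9 -164.1   95.8] beta -1.656 tilt [-0.004  0.001] w 24.3 gf 30.0 F [ 1.1  0.3 -2.2] t 19.8 j6 1.5
```

```bash
python3 -m jog '[1,-0.44,0,0,0,0,-1, 1,-0.44,0,0,0,0,-1, 1,-0.44,0,0,0,0,-1, 1,-0.44,0,0,0,0,-1, 1,-0.44,0,0,0,0,-1, 1,-0.44,0,0,0,0,-1, 1,-0.44,0,0,0,0,-1, 1,-0.44,0,0,0,0,-1]' >/dev/null
python3 -m jog '[0,0,0.3,0,0,0,-1, 0,0,0.3,0,0,0,-1, 0,0,0.3,0,0,0,-1, 0,0,0.3,0,0,0,-1, 0,0,0.3,0,0,0,-1, 0,0,0.3,0,0,0,-1, 0,0,0.3,0,0,0,-1]' >/dev/null
python3 plan.py 598.7 -110.3 25.5
```

```text
shift [ 0.001 -0.007  0.189] turn 0.0 | at [ 598.3 -111.3   53.9] beta -1.656 tilt [0.003 0.   ] w 24.1 gf 30.0 F [ 0.2 -0.  -2.9] t 21.1 j6 1.4
```

```bash
python3 -m jog '[0.002,-0.007,0.1,0,0,0,-1, 0.002,-0.007,0.14,0,0,0,-1, 0.002,-0.007,0.17,0,0,0,-1, 0.002,-0.007,0.185,0,0,0,-1, 0.002,-0.007,0.185,0,0,0,-1, 0.002,-0.007,0.185,0,0,0,-1, 0.002,-0.007,0.185,0,0,0,-1]' >/dev/null
python3 plan.py 598.7 -110.3 25.5
python3 - <<'E'
from workcell import camera
import cv2
a=camera("top");b=camera("side")
cv2.imwrite('pics/a6.png',cv2.hconcat([cv2.resize(a[130:330,220:420],(400,400)),cv2.resize(b[180:330,270:420],(400,400))]))
E
```

```text
shift [ 0.006 -0.001 -0.001] turn 0.0 | at [ 597.9 -110.3   25.3] beta -1.656 tilt [-0. -0.] w 24.4 gf 30.1 F [-2.   0.6  4.3] t 21.6 j6 1.4
```

View pics/a6.png

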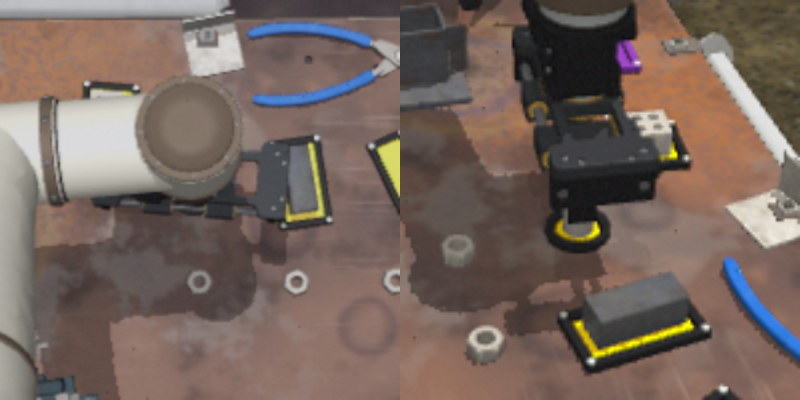

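The bar stands inside the round nest with light floor contact. Release, rise and go to the cap.

```bash
python3 -m jog '[0,0,0,0,0,0,0, 0,0,0,0,0,0,0, 0,0,0,0,0,0,0, 0,0,0,0,0,0,0, 0,0,0,0,0,0,0, 0,0,0,0,0,0,0]' >/dev/null
python3 -m jog '[0,0,-0.65,0,0,0,0, 0,0,-0.65,0,0,0,0, 0,0,-0.65,0,0,0,0, 0,0,-0.65,0,0,0,0, 0,0,-0.65,0,0,0,0, 0,0,-0.65,0,0,0,0]' >/dev/null
python3 plan.py 431.4 -373.9 60 -0.22
```

```text
shift [-0.95   1.846  0.409] turn -1.371 | at [ 597.1 -110.2  121.1] beta -1.656 tilt [-0.002  0.   ] w 43.7 gf 0.0 F [-0.2 -0.3 -1.2] t 22.7 j6 1.4
```

```bash
python3 -m jog '[-0.48,0.92,0,0,0,0,0, -0.48,0.92,0,0,0,0,0, -0.48,0.92,0,0,0,0,0, -0.48,0.92,0,0,0,0,0]' >/dev/null
python3 -m jog '[-0.48,0.92,0,0,0,0.85,0, -0.48,0.92,0,0,0,0.85,0, -0.48,0.92,0,0,0,0.85,0, -0.48,0.92,0,0,0,0.85,0, -0.48,0.92,0,0,0,0.85,0, -0.48,0.92,0,0,0,0.85,0, -0.48,0.92,0,0,0,0.85,0, -0.48,0.92,0,0,0,0.85,0]' >/dev/null
python3 -m jog '[0,0,0.35,0,0,0.78,0, 0,0,0.35,0,0,0.78,0, 0,0,0.35,0,0,0.78,0, 0,0,0.35,0,0,0.78,0, 0,0,0.35,0,0,0.78,0, 0,0,0.35,0,0,0.78,0, 0,0,0.35,0,0,0.78,0, 0,0,0.35,0,0,0.78,0]' >/dev/null
python3 -m jog '[0,0,0,0,0,0,0, 0,0,0,0,0,0,0, 0,0,0,0,0,0,0]' >/dev/null
python3 plan.py 431.4 -373.9 8 -0.22
python3 - <<'E'
from workcell import camera
import cv2
a=camera("top");b=camera("side");cv2.imwrite('pics/t7.png',a);cv2.imwrite('pics/s7.png',b)
cv2.imwrite('pics/a7.png',cv2.hconcat([cv2.resize(a[160:360,260:460],(400,400),interpolation=cv2.INTER_CUBIC),cv2.resize(b[210:430,200:420],(400,400))]))
E
```

```text
shift [ 0.006 -0.005  0.408] turn 0.001 | at [ 430.9 -372.9   69.2] beta 2.922 tilt [-0.001  0.   ] w 43.3 gf 0.0 F [0.4 0.7 0.4] t 24.6 j6 0.21
```

View pics/a7.png

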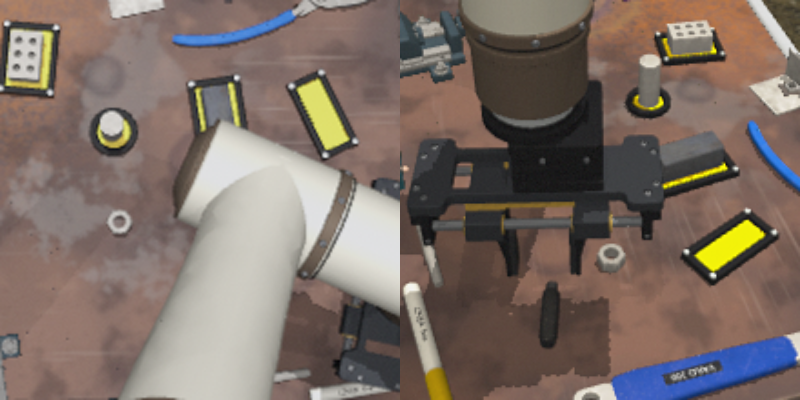

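Bar, tube and block all look seated. The fingers straddle the cap. Descend and grip.

```bash
python3 -m jog '[0.006,-0.005,0.41,0,0,0,0, 0.006,-0.005,0.41,0,0,0,0, 0.006,-0.005,0.41,0,0,0,0, 0.006,-0.005,0.41,0,0,0,0, 0.006,-0.005,0.41,0,0,0,0, 0.006,-0.005,0.41,0,0,0,0, 0.006,-0.005,0.41,0,0,0,0]' >/dev/null
python3 -m jog '[0,0,0,0,0,0,-1, 0,0,0,0,0,0,-1, 0,0,0,0,0,0,-1, 0,0,0,0,0,0,-1, 0,0,0,0,0,0,-1, 0,0,0,0,0,0,-1, 0,0,0,0,0,0,-1]' 30 >/dev/null
python3 plan.py 431.4 -373.9 8 -0.22
python3 -m jog '[0,0,-0.6,0,0,0,-1, 0,0,-0.6,0,0,0,-1, 0,0,-0.6,0,0,0,-1, 0,0,-0.6,0,0,0,-1, 0,0,-0.6,0,0,0,-1, 0,0,-0.6,0,0,0,-1]' >/dev/null
python3 plan.py 616.1 -338.1 11 -1.14
```

```text
shift [-0.001  0.001  0.001] turn -0.001 | at [ 431.6 -374.1    8.1] beta 2.921 tilt [-0. -0.] w 15.0 gf 30.0 F [0.3 0.1 0.8] t 25.9 j6 0.21
shift [-0.502 -1.155  0.572] turn 0.877 | at [ 430.7 -373.6   97. ] beta 2.92 tilt [-0.002  0.001] w 15.2 gf 30.0 F [-0.2  0.6 -0.2] t 26.4 j6 0.21
```

```bash
python3 -m jog '[-0.25,-0.575,0,0,0,0,-1, -0.25,-0.575,0,0,0,0,-1, -0.25,-0.575,0,0,0,0,-1]' >/dev/null
python3 -m jog '[-0.25,-0.575,0,0,0,0.877,-1, -0.25,-0.575,0,0,0,0.877,-1, -0.25,-0.575,0,0,0,0.877,-1, -0.25,-0.575,0,0,0,0.877,-1, -0.25,-0.575,0,0,0,0.877,-1, -0.25,-0.575,0,0,0,0.877,-1, -0.25,-0.575,0,0,0,0.877,-1, -0.25,-0.575,0,0,0,0.877,-1]' >/dev/null
python3 -m jog '[0,0,0.3,0,0,0,-1, 0,0,0.3,0,0,0,-1, 0,0,0.3,0,0,0,-1, 0,0,0.3,0,0,0,-1, 0,0,0.3,0,0,0,-1, 0,0,0.3,0,0,0,-1, 0,0,0.3,0,0,0,-1]' >/dev/null
python3 plan.py 616.1 -338.1 11.5 -1.14
```

```text
shift [0.004 0.009 0.288] turn 0.001 | at [ 617.1 -339.    54.7] beta 2.002 tilt [ 0.002 -0.001] w 15.3 gf 30.0 F [ 0.3  0.4 -0.4] t 27.9 j6 -0.87
```

```bash
python3 -m jog '[0.004,0.008,0.2,0,0,0,-1, 0.004,0.008,0.24,0,0,0,-1, 0.004,0.008,0.27,0,0,0,-1, 0.004,0.008,0.288,0,0,0,-1, 0.004,0.008,0.288,0,0,0,-1, 0.004,0.008,0.288,0,0,0,-1, 0.004,0.008,0.288,0,0,0,-1]' >/dev/null
python3 plan.py 616.1 -338.1 11.3 -1.14
python3 - <<'E'
from workcell import camera
import cv2
a=camera("top");b=camera("side")
cv2.imwrite('pics/a8.png',cv2.hconcat([cv2.resize(a[130:330,320:520],(400,400)),cv2.resize(b[250:400,300:450],(400,400))]))
E
```

```text
shift [-0.002 -0.    -0.001] turn 0.001 | at [ 615.8 -338.2   11.1] beta 2.002 tilt [ 0.001 -0.001] w 15.2 gf 30.0 F [-1.   0.7  3.2] t 28.5 j6 -0.87
```

View pics/a8.png

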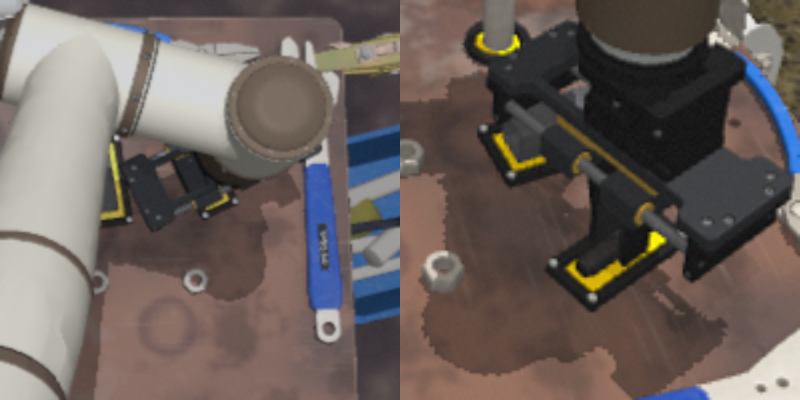

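The cap is in the slot with light floor contact. Release, rise and retreat for a final look.

```bash
python3 -m jog '[0,0,0,0,0,0,-0.3, 0,0,0,0,0,0,-0.3, 0,0,0,0,0,0,-0.3, 0,0,0,0,0,0,-0.3, 0,0,0,0,0,0,-0.3]' >/dev/null
python3 -m jog '[0,0,-1,0,0,0,-0.3, 0,0,-1,0,0,0,-0.3, 0,0,-1,0,0,0,-0.3, 0,0,-1,0,0,0,-0.3, 0,0,-1,0,0,0,-0.3]' >/dev/null
python3 plan.py 400 -420 161
```

```text
shift [1.549 0.125 0.033] turn 0.0 | at [ 618.7 -339.7  168.2] beta 2.003 tilt [ 0.013 -0.006] w 30.4 gf 0.0 F [0.4 0.5 1.7] t 29.4 j6 -0.87
```

```bash
python3 -m jog '[0.8,0.06,0,0,0,0,-0.3, 0.8,0.06,0,0,0,0,-0.3, 0.8,0.06,0,0,0,0,-0.3, 0.8,0.06,0,0,0,0,-0.3]' >/dev/null
python3 -m jog '[0.75,0.06,0,0,0,0,-0.3, 0.75,0.06,0,0,0,0,-0.3, 0.75,0.06,0,0,0,0,-0.3, 0.75,0.06,0,0,0,0,-0.3, 0.75,0.06,0,0,0,0,-0.3, 0.75,0.06,0,0,0,0,-0.3]' >/dev/null
python3 - <<'E'
from h import *
N=dict(bar=(598.7,-110.3,0),tube=(608,-226,.14-np.pi/2),block=(680,-17.4,-.09-np.pi/2),cap=(616.1,-338.1,.434-np.pi/2))
out=[]
for n,(x,y,w,h) in dict(top=(255,160,190,90),side=(300,190,130,180)).items():
    a=camera(n);S=4 if n=='top' else 3
    b=cv2.resize(a[y:y+h,x:x+w],None,fx=S,fy=S,interpolation=cv2.INTER_CUBIC)
    for k,p in N.items():  # expected top outline of each part
        q=prism(PARTS[k][0],p,PARTS[k][1],PARTS[k][2],3);q=q[len(q)//2:]
        cv2.polylines(b,[np.int32((proj(n,q)-[x,y]+.5)*S)],1,(255,0,255),1)
    out.append(b)
cv2.imwrite('pics/f1.png',out[0]);cv2.imwrite('pics/f2.png',out[1])
E
```

```text
(no output)
```

View pics/f1.png

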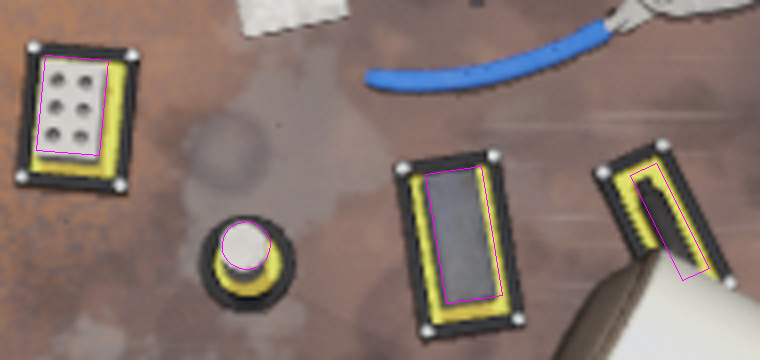

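View pics/f2.png

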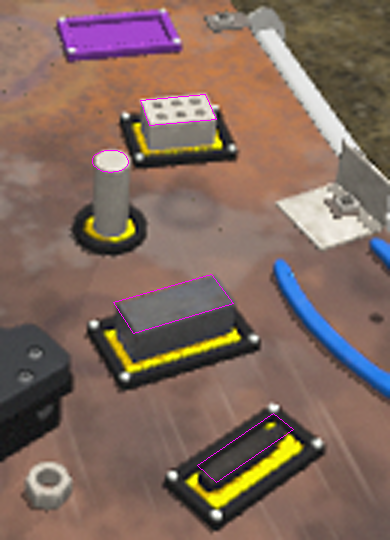

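All four parts match the expected outlines; the arm hides one end of the cap. I'll move aside and check the cap's centring.

```bash
python3 -m jog '[0.1,0,-0.9,0,0,0,-0.3, 0.1,0,-0.9,0,0,0,-0.3, 0.1,0,-0.9,0,0,0,-0.3, 0.1,0,-0.9,0,0,0,-0.3]' >/dev/null
python3 -m jog '[0.4,-1,0,0,0,0,-0.3, 0.4,-1,0,0,0,0,-0.3, 0.4,-1,0,0,0,0,-0.3, 0.4,-1,0,0,0,0,-0.3, 0.4,-1,0,0,0,0,-0.3]' >/dev/null
python3 plan.py 400 -420 161
python3 - <<'E'
from h import *
out=[]
for n,(x,y,w,h) in dict(top=(395,190,55,55),side=(345,310,75,75)).items():
    a=camera(n);b=cv2.resize(a[y:y+h,x:x+w],(400,400),interpolation=cv2.INTER_CUBIC);S=400/w
    for z,c in((3,(255,0,255)),(9,(255,255,0))):
        q=prism('r',(616.1,-338.1,.434),(75,28),.01,z)[4:]
        cv2.polylines(b,[np.int32((proj(n,q)-[x,y]+.5)*S)],1,c,1)
    q=prism('r',(616.1,-338.1,.434),(63,16),.01,11)[4:]
    cv2.polylines(b,[np.int32((proj(n,q)-[x,y]+.5)*S)],1,(0,0,255),1)
    out.append(b)
cv2.imwrite('pics/g.png',cv2.hconcat(out))
E
```

```text
shift [-0.525  1.012  0.861] turn 0.0 | at [ 391.8 -591.1  289.8] beta 1.999 tilt [-0.003  0.002] w 30.4 gf 0.0 F [ 1.1  0.8 -1.2] t 31.1 j6 -0.38
```

View pics/g.png

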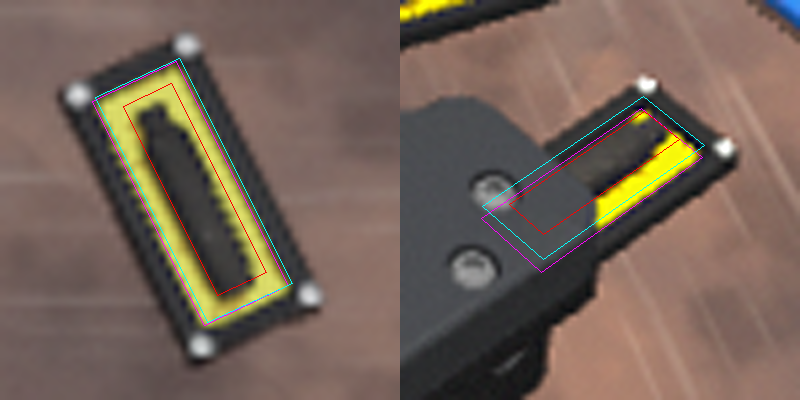

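The cap lies centred in its slot, within about 3 mm, with yellow visible all round. Handing in.

```bash
python3 -c "
from workcell import ticket
print(ticket.finish_job())"
```

```text
the job is handed in; nothing more can be done
None
```

I put the bar, tube, block and cap each into its matching nest, released them and handed the job in at about 31 s; the final pictures show all four seated and centred within a few mm, though the hand-in returned no verdict.

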